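# Find the high spot of a warped planter with a dial gauge

### The arm

A 6-joint arm with a two-finger parallel gripper is mounted at the origin on the work surface. World frame = base frame: x ahead of the robot, y to its left, z up, the work surface at z = 0. Lengths are in mm, angles in rad, forces in N, time in s.
With the tool pointing down it reaches from about 200 to 875 mm from the base axis. Payload 3.4 kg.
Tool frame: the origin (TCP) lies at the very end of the fingers, on their centre line; the grasp point (between the pads) lies 19 mm behind it; z points along the fingers, y is the line along which they close (so a half turn about z gives the same grasp; the last joint's range is limited). The gripper opens to 94 mm and grips with 3 to 60 N. Pads are 16 mm wide; open, the fingers measure 119 mm over their backs; the gripper's body (75 mm by 177 mm) begins 78 mm behind the grasp point.
Start: joints at [-1.336, 0.276, 1.505, -0, 1.361, -0.121], TCP at [200.297, -539.024, 205.493] pointing down, gripper open.
Joint ranges: [-2.89, 2.89], [-0.75, 2.08], [0.22, 2.7], [-1.18, 4.32], [0.11, 2.71], [-2.7, 2.7]. Speed limits (rad/s): [2.57, 2.57, 3.14, 3.14, 3.14, 3.14].

### API

Orientations are given as a 3x3 rotation matrix whose columns are the frame's x, y, z axes.
In Python, from cell import monitor, eyes, arm gives the robot as it stands.
- The arm moves only by the tool step_arm, never from a script. Its argument "rows" is one flat list of numbers, 7 for each row, row after row: the turn, a rotation vector about the tool's x, y, z in degrees, then the shift along the tool's x, y, z in mm, then the finger opening in mm, from 0 to 94. In form: [rx, ry, rz, x, y, z, gripper, rx, ry, rz, x, y, z, gripper, ...]. A call has 1 to 12 rows; each row shifts and turns the commanded pose from where the row before left it, along the tool's axes as they then stand; what a row does not reach is not made up. A row lasts 1/10 s, in which the tool goes at most 50 mm and 8.59 degrees, less where a joint would pass 70% of its speed; a pose out of reach is approached as far as the arm can. A call with a gripper value outside its range is refused whole. The fingers move at their own pace and stop on an object; "squeeze" is the grip in N (left out, the last holds). Time passes only in rows, so rows that do not move let the fingers close. It gives the time, the measured TCP pose, the force, the opening and the grip force at its end, in the units of the state.
- monitor.get_state(): the state, without advancing time (a new reading comes with each control period).
- eyes.read_camera(name): name is "scene" or "top" or "wrist"; returns a dict with "img" (480x640x3 uint8, red, green, blue), "K" (3x3 intrinsics, pixels), "R" (3x3) and "t" (3): a world point X has camera coordinates R X + t; the wrist camera has in their place "T_tool_cam" (4x4, takes a point from camera to tool coordinates, whose origin is the TCP and whose axes are the flange's). Camera axes: x right, y down, z forward; pixel columns grow to the right and rows downward; lengths in mm; the calibration is good to about 2 mm. A picture is of the moment at which its call begins: read the wrist's pose just before it. There is no depth.
- arm.hand_in(): hands the job in; it is judged then, once.
The state is a dict: "t": time; "q": joint angles; "joint_velocities": joint speeds; "joint_efforts": joint torques, N m; "eef_pos": TCP position; "tcp_rot": TCP orientation; "ft_force": force on the tool from outside, world axes, zero at the start; "torque": the same for the moment, N m; "width": opening from 0.0 (shut) to 1.0 (fully open); "finger_force": force on a finger pad.
Only numpy, scipy, OpenCV 4.12 (cv2) and the standard library are available. Lean on these libraries where they do the work, as an engineer would, in place of code of your own. Each camera call takes 0.05 s, during which the arm holds its last target. There are 200 camera calls.

### The job

Slide the dial gauge along its rail by its upright post until its sprung plunger presses lightly on the rim of the upside-down planter. Then turn the turntable with its crank to find where the warped rim sticks out farthest (it bulges in two places, one clearly more than the other), and leave it standing still with that highest spot against the plunger, everything let go. Never jam the plunger home, and do not disturb the cup, jar and spatula.

Things in the scene. Friction and masses are not known exactly. Their poses are not given: they have to be found in the camera images.
- axis (a point): the turntable's vertical axis, at plunger height (69 mm above the table). The aluminium turntable carries an upside-down buff stoneware planter, clamped through its drain hole by a steel disc and crank arm (top of the arm 148 mm above the table). The point's axes are those of the board below (260 x 480 x 20 mm); the gauge's rail runs from the turntable along this frame's -y.
- crank_grip (a point): grip point of the crank: a round upright wooden handle, 17 mm thick, 149 to 203 mm above the table, spinning freely on its pin 55 mm from the turntable's axis; the point is on the handle's axis 180 mm above the table. The crank turns endlessly both ways and stays where it is left; it takes 3 to 4 N at the handle.
- wheel: the turntable with planter, clamp and crank; origin on the axis at table height, x axis towards the crank handle. The planter's rim band lies 54 to 84 mm above the table, its radius is 100 mm but for two smooth bulges at unknown places, 2.3 rad apart: the high spot of 106 mm (falling to 100 mm within 0.48 rad to either side) and one of 103 mm. The planter does not slip.
- gauge_grip (a point): grip point of the gauge: a round upright steel post, 16 mm thick, up to 155 mm above the table, on the gauge's carriage, 60 mm behind the dial's centre (away from the turntable); the point is on the post's axis 132 mm above the table. The dial's top is 86 mm above the table.
- carriage (a joint): how far the gauge's carriage has been slid along its rail towards the turntable's axis, 0 to 0.050 m. It rubs with about 9 N and stays where it is left. At 0 the tip of the free plunger is 128 mm from the axis, so that it meets the 100 mm rim at 0.028.
- plunger: the gauge's plunger: a thin steel rod with a 10 mm ball at its end, level, pointing at the axis, 69 mm above the table. It has 14 mm of travel against a spring, from 0.6 N free to 3.4 N fully in; beyond that it jams. Its origin lies under the centre of the dial at table height when free.
- plunger_tip (a point): the foremost point of the plunger's ball, which touches the rim
- needle (a joint): the black needle on the gauge's white dial (67 mm, facing up), in rad: 0 with the plunger free (pointing to the turntable), growing clockwise seen from above by 0.35 rad for each mm that the plunger is pressed in, 4.9 at the end of its travel
- cup: loose white cup, 76 mm wide, 85 mm high, origin under its middle; to be left alone
- jar: loose brown jar with a black lid, 60 mm wide, 90 mm high, origin under its middle; to be left alone
- spatula: loose wooden spatula, 200 mm long, lying on the table; to be left alone

How it is judged:
By the outcome, as a careful person would: the job done as asked, in the order asked, and still so for the second after the job is handed in, with the robot touching nothing.
It also fails if it takes over 72 s, if anything falls off the work surface, if the arm or the gripper's body presses on something with over 40 N, if the wrist force passes 120 N, or if a joint passes its speed limit or range.

## Working session

There is one attempt and no reset: what is moved stays moved. The work goes in short steps, Python scripts to look and compute and a tool call to move; the robot and the scene stay as the last step left them, time stands still between calls to the robot, and variables do not carry over. Pictures are saved under pics/ and viewed, at most 10 in all, crops included, and the job is handed in when it is done.

Besides the shell and the picture viewer there is one more tool, called after "Request:" by a JSON object that holds its "fn" and its "kwargs", one argument or row to a line. step_arm: Moves the arm, as the interface text tells. Its arguments: {"type":"object","properties":{"rows":{"type":"array","items":{"type":"number"}},"squeeze":{"type":"number"}},"required":["rows"]}

```bash
mkdir -p pics; cat > h.py <<'E'
import numpy as np, cv2
from cell import monitor, eyes, arm
def snap(n,f):
    c=eyes.read_camera(n); cv2.imwrite('pics/'+f,c['img'][:,:,::-1]); return c
def ray(c,u,v,z):
    R,t=np.array(c['R']),np.array(c['t']).ravel(); d=R.T@np.linalg.inv(c['K'])@[u,v,1]; o=-R.T@t
    return o+d*(z-o[2])/d[2]
def proj(c,X):
    p=np.array(c['K'])@(np.array(c['R'])@np.array(X)+np.array(c['t']).ravel()); return p[:2]/p[2]
E
python3 - <<'E'
from h import *
c=snap('top','top1.png'); d=snap('scene','scene1.png')
for k in (c,d): print(k['K'],k['R'],k['t'])
s=monitor.get_state(); print(s['t'],s['tcp_rot'],s['eef_pos'],s['width'])
E
```

```text
[[544.86257772   0.         326.02197628]
 [  0.         544.86257772 248.87689116]
 [  0.           0.           1.        ]] [[ 0.00108488 -0.99990733  0.0135702 ]
 [-0.9818748  -0.00363705 -0.1894958 ]
 [ 0.1895276  -0.01311866 -0.98178775]] [  83.55003175  601.99696078 1114.09525261]
[[561.98710377   0.         330.31790098]
 [  0.         561.98710377 248.65777809]
 [  0.           0.           1.        ]] [[ 0.881661    0.47168316 -0.01374308]
 [ 0.30441704 -0.59078104 -0.74720012]
 [-0.36056087  0.65459358 -0.664457  ]] [-597.72860972  -28.50876638 1306.21884214]
0.1 [[ 9.37393946e-01  3.48270688e-01 -3.43779501e-04]
 [ 3.48270789e-01 -9.37392682e-01  1.55471635e-03]
 [ 2.19205744e-04 -1.57711005e-03 -9.99998732e-01]] [ 200.14917713 -538.50429194  204.7186116 ] 1.003901321756591
```

View pics/top1.png

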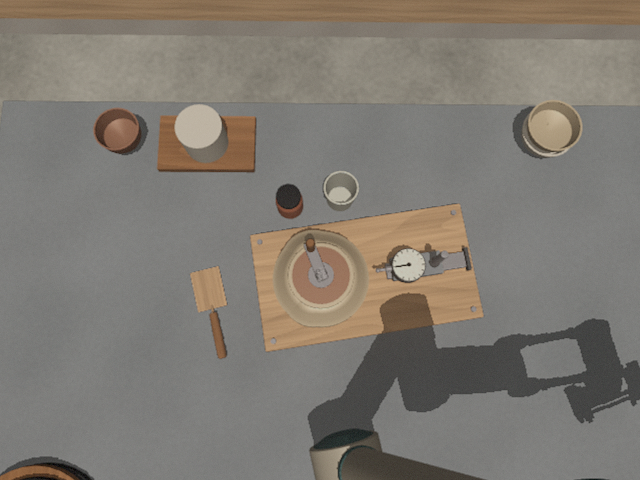

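View pics/scene1.png

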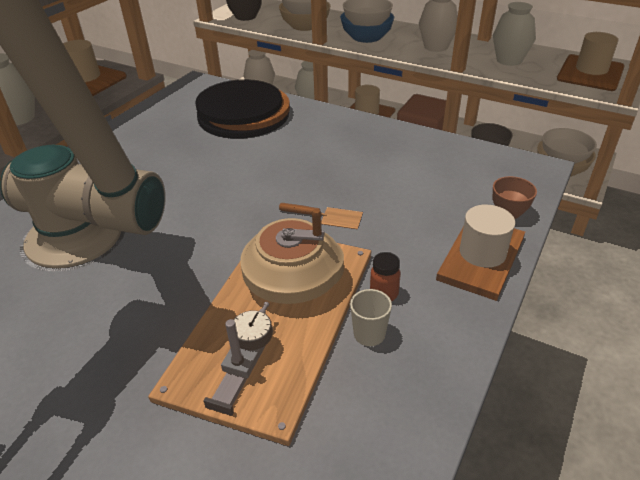

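The top view shows the board centred near (365,275), the planter at about (321,278), the crank handle at about (310,242), the dial at (408,265), the post at about (438,257), the cup at (341,190) and the jar at (289,200). I'll take an enlarged crop next.

```bash
python3 - <<'E'
import cv2
a=cv2.imread('pics/top1.png'); cv2.imwrite('pics/crop1.png',cv2.resize(a[195:345,260:485],None,fx=3.5,fy=3.5,interpolation=cv2.INTER_CUBIC))
E
```

```text
(no output)
```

View pics/crop1.png

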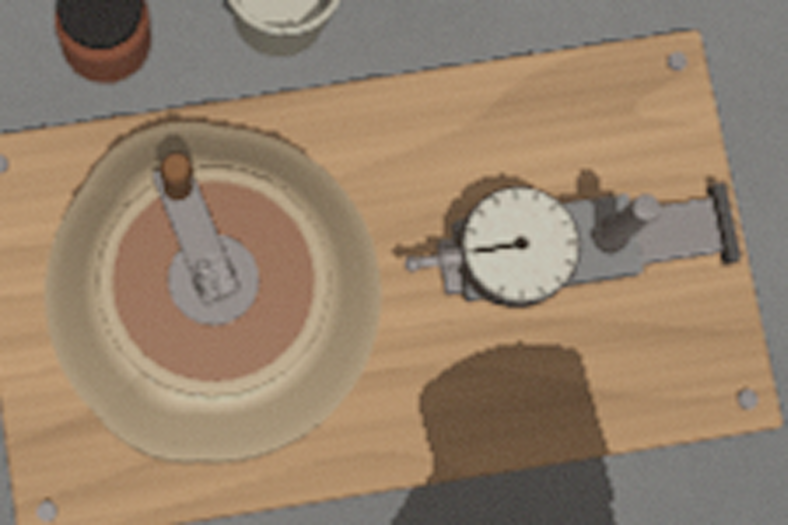

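The crop shows the disc centre at crop (213,279), handle top (177,160), post top (645,207), dial centre (521,243) and right-hand board corners (700,31) and (780,427).

```bash
python3 - <<'E'
from h import *
c=eyes.read_camera('top')
P={}
for n,u,v,z in [('disc',213,279,140),('hand',177,160,203),('post',645,207,155),('dial',521,243,86),('TR',700,31,20),('BR',780,427,20),('ball',411,264,69)]:
    P[n]=ray(c,260+u/3.5,195+v/3.5,z); print(n,P[n].round(1))
n=np.linalg.norm
print('hand',n((P['hand']-P['disc'])[:2]),'post-dial',n((P['post']-P['dial'])[:2]),'dial-disc',n((P['dial']-P['disc'])[:2]),'ball',n((P['ball']-P['disc'])[:2]),'w',n(P['TR']-P['BR']))
for a,b in [('post','disc'),('dial','disc'),('post','dial')]:
    d=P[b]-P[a]; print(a,b,np.degrees(np.arctan2(d[1],d[0])))
d=P['BR']-P['TR']; print(np.degrees(np.arctan2(d[1],d[0])))
d=P['hand']-P['disc']; print('hand',np.degrees(np.arctan2(d[1],d[0])))
for X,u,v in [('cup',341,190),('jar',289,190)]: print(X, ray(c,u,v,85))
w=eyes.read_camera('wrist'); print(w['T_tool_cam'],w['K']); print(monitor.get_state()['t'])
E
```

```text
disc [533.7  96.2 140. ]
hand [589.1 116.  203. ]
post [ 573.2 -146.5  155. ]
dial [563.8 -87.6  86. ]
TR [ 713.8 -218.5   20. ]
BR [ 459.3 -256.8   20. ]
ball [553.5 -23.6  69. ]
hand 58.82198994908634 post-dial 59.63217450694137 dial-disc 186.31486590140494 ball 121.42197798955495 w 257.3206996494106
post disc 99.22773015683133
dial disc 99.27339128990822
post dial 99.08506630385762
-171.4513912441576
hand 19.64540475662004
cup [724.97728491  53.40515307  85.        ]
jar [724.39205754 164.71595967  85.        ]
[[ 7.85328810e-04 -9.63117436e-01 -2.69080264e-01  7.69476080e+01]
 [ 9.99999604e-01  8.68699660e-04 -1.90765717e-04  1.45429450e+00]
 [ 4.17479722e-04 -2.69080007e-01  9.63117737e-01 -1.78187738e+02]
 [ 0.00000000e+00  0.00000000e+00  0.00000000e+00  1.00000000e+00]] [[336.39553504   0.         321.95360237]
 [  0.         336.39553504 245.58964162]
 [  0.           0.           1.        ]]
0.2
```

Request:
{"fn": "step_arm", "kwargs": {
  "rows": [0,0,5.8,0,0,0,94,0,0,5.8,20,-15,0,94,0,0,0,36,-28,0,94,0,0,0,36,-28,0,94,0,0,0,36,-28,0,94,0,0,0,36,-28,0,94,0,0,0,36,-28,0,94,0,0,0,36,-28,0,94,0,0,0,36,-28,0,94,0,0,0,36,-28,0,94,0,0,0,36,-28,0,94,0,0,0,36,-28,0,94],
  "squeeze": 20
}}

```text
t: 1.4
eef_pos: [529.8, -186.1, 205.4]
tcp_rot: [[0.988, 0.153, -0.0], [0.153, -0.988, -0.0], [-0.0, 0.0, -1.0]]
ft_force: [0.5, -0.9, -0.1]
width: 0.999
finger_force: 0.0
```

Request:
{"fn": "step_arm", "kwargs": {
  "rows": [0,0,0,24,-16,0,94,0,0,0,24,-16,0,94,0,0,0,0,0,0,94]
}}

```text
t: 1.7
eef_pos: [573.6, -146.2, 204.9]
tcp_rot: [[0.988, 0.156, 0.001], [0.156, -0.988, 0.001], [0.001, -0.001, -1.0]]
ft_force: [-1.0, -0.1, 0.8]
width: 1.0
finger_force: 0.0
```

```bash
python3 - <<'E'
from h import *
s=monitor.get_state(); print(s['eef_pos']); w=snap('wrist','w1.png')
# planter outline hint from first top image: radius vs azimuth
c=eyes.read_camera('top'); a=cv2.imread('pics/top1.png').astype(int)
print(proj(c,[533,96,69]))
E
```

```text
[ 573.62499985 -146.23217354  204.90031809]
[320.82750885 279.88890326]
```

View pics/w1.png

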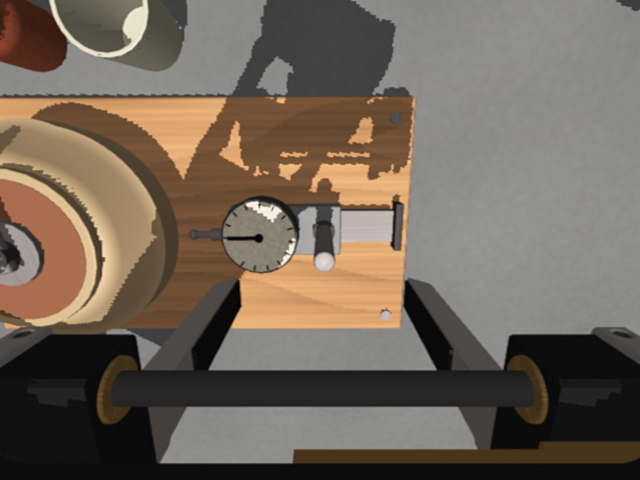

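The wrist view shows the post top at (324,262), the dial centre at (260,238), the needle pointing left (zero), and the plunger ball at (194,234). The board edges line up with the image.

```bash
cat >> h.py <<'E'
def wray(w,s,u,v,z):
    T=np.array(w['T_tool_cam']); R=np.array(s['tcp_rot']); p=np.array(s['eef_pos'])
    d=R@T[:3,:3]@np.linalg.inv(w['K'])@[u,v,1]; o=p+R@T[:3,3]
    return o+d*(z-o[2])/d[2]
E
python3 - <<'E'
from h import *
s=monitor.get_state(); w=eyes.read_camera('wrist')
P={n:wray(w,s,u,v,z) for n,u,v,z in [('post',324,262,155),('dial',260,238,86),('ball',194,234,69),('boardTR',416,97,20),('boardTL',2,95,20),('disc',14,254,140)]}
for n in P: print(n,P[n].round(1))
ang=lambda d:np.degrees(np.arctan2(d[1],d[0]))
print(ang(P['dial']-P['post']),ang(P['ball']-P['post']),ang(P['boardTL']-P['boardTR']),np.linalg.norm((P['dial']-P['post'])[:2]))
E
```

```text
post [ 572.9 -151.4  155. ]
dial [563.9 -94.2  86. ]
ball [553.2 -28.6  69. ]
boardTR [ 713.8 -222.8   20. ]
boardTL [651.8 185.1  20. ]
disc [537.9  80.3 140. ]
98.94808266983243 99.11462566559595 98.65068005781777 57.96190511404612
```

Request:
{"fn": "step_arm", "kwargs": {
  "rows": [0,0,0,0,3,25,94,0,0,0,0,0,30,94,0,0,0,0,0,25,94,0,0,0,0,0,12,60,0,0,0,0,0,0,30,0,0,0,0,0,0,10,0,0,0,0,0,0,10,0,0,0,0,0,0,10,0,0,0,0,0,0,10],
  "squeeze": 20
}}

```text
t: 2.75
eef_pos: [572.4, -152.0, 114.4]
tcp_rot: [[0.988, 0.153, 0.002], [0.153, -0.988, -0.001], [0.002, 0.001, -1.0]]
ft_force: [-0.6, 1.0, 0.6]
width: 0.524
finger_force: 0.0
```

```bash
python3 - <<'E'
from h import *
# rim outline hint in original top picture
c=eyes.read_camera('top'); a=cv2.cvtColor(cv2.imread('pics/top1.png'),cv2.COLOR_BGR2LAB).astype(float)
u0,v0=proj(c,[533,96,69]); out=[]
for k in range(0,360,10):
    t=np.radians(k); prof=[]
    for r in range(85,125):
        u,v=proj(c,[533+r*np.cos(t),96+r*np.sin(t),69]); prof.append(cv2.remap(a.astype(np.float32),np.float32([[u]]),np.float32([[v]]),1)[0,0])
    prof=np.array(prof); g=np.linalg.norm(prof[4:]-prof[:-4],axis=1); out.append((k,87+int(g.argmax()),int(g.max())))
print(out)
E
```

```text
[(0, 110, 51), (10, 114, 42), (20, 117, 52), (30, 116, 55), (40, 112, 35), (50, 108, 40), (60, 106, 19), (70, 103, 14), (80, 102, 13), (90, 98, 11), (100, 97, 9), (110, 100, 10), (120, 99, 9), (130, 119, 8), (140, 99, 14), (150, 100, 10), (160, 100, 29), (170, 97, 24), (180, 96, 25), (190, 96, 26), (200, 96, 22), (210, 96, 19), (220, 97, 12), (230, 98, 8), (240, 99, 9), (250, 121, 9), (260, 96, 8), (270, 95, 9), (280, 116, 40), (290, 102, 8), (300, 102, 11), (310, 102, 12), (320, 105, 19), (330, 108, 37), (340, 110, 55), (350, 109, 46)]
```

Request:
{"fn": "step_arm", "kwargs": {
  "rows": [0,0,0,0,0,0,10,0,0,0,0,0,0,10,0,0,0,0,0,0,10,0,0,0,0,0,0,10,0,0,0,0,0,0,10,0,0,0,0,0,0,10]
}}

```text
t: 3.4
eef_pos: [571.3, -148.4, 113.4]
tcp_rot: [[0.988, 0.152, -0.001], [0.152, -0.988, 0.006], [-0.0, -0.006, -1.0]]
ft_force: [0.0, 7.7, 1.9]
width: 0.168
finger_force: 20.0
```

Request:
{"fn": "step_arm", "kwargs": {
  "rows": [0,0,0,0,-5,0,10,0,0,0,0,-5,0,10,0,0,0,0,-5,0,10,0,0,0,0,-5,0,10,0,0,0,0,-4,0,10,0,0,0,0,0,0,10]
}}

```text
t: 4.0
eef_pos: [568.6, -131.5, 113.4]
tcp_rot: [[0.988, 0.153, 0.001], [0.153, -0.988, -0.006], [-0.0, 0.007, -1.0]]
ft_force: [-0.3, -8.4, -2.2]
width: 0.166
finger_force: 20.0
```

```bash
python3 - <<'E'
from h import *
w=snap('wrist','w2.png'); s=monitor.get_state(); print(s['eef_pos'],s['ft_force'])
t=snap('top','t2.png')
i=w['img'][130:350,60:380]; j=t['img'][215:315,350:490]
j=cv2.resize(j,None,fx=3,fy=3,interpolation=2); i=cv2.resize(i,None,fx=1.2,fy=1.2)
o=np.zeros((300,i.shape[1]+j.shape[1],3),np.uint8); o[:i.shape[0],:i.shape[1]]=i; o[:,i.shape[1]:]=j
cv2.imwrite('pics/m2.png',o[:,:,::-1]); print(o.shape)
E
```

```text
[ 568.65940327 -131.45583724  113.4175798 ] [ 0.71370702 -7.65704409 -2.00337576]
(300, 804, 3)
```

View pics/m2.png

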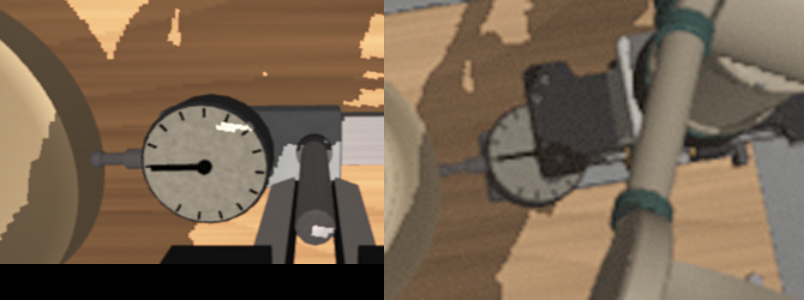

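The left crop shows the dial centre at crop (204,167), the needle still pointing at the turntable (zero), and the ball just short of the rim. I'll write a needle reader and check it against this view.

```bash
cat >> h.py <<'E'
A0=np.radians(98.8); D=np.array([np.cos(A0),np.sin(A0)])
def needle(post, name='wrist'):
    """post: xy of gauge post. returns needle rad (nearest deg), contrast, dial centre offset"""
    s=monitor.get_state(); w=eyes.read_camera(name)
    if name=='wrist':
        T=np.array(w['T_tool_cam']); M=np.eye(4); M[:3,:3]=s['tcp_rot']; M[:3,3]=s['eef_pos']; C=np.linalg.inv(M@T); w['R'],w['t']=C[:3,:3],C[:3,3]
    g=cv2.cvtColor(w['img'],cv2.COLOR_RGB2GRAY).astype(np.float32); K,R,t=map(np.array,(w['K'],w['R'],w['t'])); t=t.ravel()
    def samp(x,y):
        P=K@(R@np.stack([x.ravel(),y.ravel(),np.full(x.size,86.)])+t[:,None]); P=(P[:2]/P[2]).astype(np.float32)
        return cv2.remap(g,P[0].reshape(x.shape),P[1].reshape(x.shape),1)
    c=np.array(post)+60*D; xs=np.arange(-45,45.1,.5); X,Y=np.meshgrid(c[0]+xs,c[1]+xs); I=samp(X,Y)
    rr=np.hypot(*np.meshgrid(xs,xs)); hub=(rr<3).astype(np.float32); ring=((rr>36)&(rr<40)).astype(np.float32); face=((rr>5)&(rr<30)).astype(np.float32)
    f=lambda m:cv2.filter2D(I,-1,m/m.sum())
    sc=2*f(face)-f(hub)-f(ring); sc[rr>14]=-1e9; j,i=np.unravel_index(sc.argmax(),sc.shape); c2=np.array([X[j,i],Y[j,i]])
    a=np.radians(np.arange(0,360,1.)); r=np.arange(8,22,1.); th=A0-a
    v=samp(c2[0]+np.outer(np.cos(th),r),c2[1]+np.outer(np.sin(th),r)).mean(1); v=cv2.GaussianBlur(np.r_[v,v,v][None],(0,0),2)[0][360:720]
    k=int(v.argmin()); return round(float(a[k]),3), round(float(np.median(v)-v[k])), (c2-c).round(1).tolist(), s['eef_pos'].round(1).tolist()
E
python3 -c "
from h import *
p=monitor.get_state()['eef_pos'][:2]
print(needle(p),needle(p,'top'))"
```

```text
(6.266, 141, [4.5, -1.5], [568.6, -131.5, 113.4]) (3.194, 19, [2.5, 1.5], [568.6, -131.4, 113.4])
```

Request:
{"fn": "step_arm", "kwargs": {
  "rows": [0,0,0,0,-3,0,10,0,0,0,0,-3,0,10,0,0,0,0,0,0,10]
}}

```text
t: 4.5
eef_pos: [567.9, -126.4, 113.4]
tcp_rot: [[0.988, 0.153, 0.001], [0.153, -0.988, -0.008], [-0.0, 0.008, -1.0]]
ft_force: [0.4, -9.0, -1.7]
width: 0.166
finger_force: 20.0
```

```bash
python3 -c "
from h import *
s=monitor.get_state();p=s['eef_pos'][:2]
print(needle(p),s['ft_force'])"
```

```text
(1.693, 140, [4.5, -1.5], [567.9, -126.4, 113.4]) [ 0.44741181 -8.99478673 -1.74775318]
```

Request:
{"fn": "step_arm", "kwargs": {
  "rows": [0,0,0,0,4,0,10,0,0,0,0,4,0,10,0,0,0,0,4,0,10,0,0,0,0,0,0,10]
}}

```text
t: 4.95
eef_pos: [568.6, -131.1, 113.4]
tcp_rot: [[0.988, 0.152, -0.001], [0.152, -0.988, 0.005], [-0.0, -0.006, -1.0]]
ft_force: [0.1, 7.6, 1.3]
width: 0.168
finger_force: 20.0
```

```bash
python3 -c "
from h import *
s=monitor.get_state();p=s['eef_pos'][:2]
print(needle(p),s['ft_force'])"
```

```text
(0.017, 141, [4.5, -2.0], [568.6, -131.1, 113.4]) [0.09127433 7.62831712 1.31268335]
```

Request:
{"fn": "step_arm", "kwargs": {
  "rows": [0,0,0,0,-4,0,10,0,0,0,0,-4,0,10,0,0,0,0,-2,0,10,0,0,0,0,0,0,10]
}}

```text
t: 5.4
eef_pos: [568.1, -127.9, 113.4]
tcp_rot: [[0.988, 0.154, 0.001], [0.154, -0.988, -0.007], [-0.0, 0.007, -1.0]]
ft_force: [0.2, -9.0, -3.6]
width: 0.166
finger_force: 20.0
```

```bash
python3 -c "
from h import *
s=monitor.get_state();p=s['eef_pos'][:2]
print(needle(p),s['ft_force'])"
```

```text
(1.169, 141, [4.5, -1.5], [568.1, -127.9, 113.4]) [ 0.15177098 -8.96887495 -3.58606728]
```

Request:
{"fn": "step_arm", "kwargs": {
  "rows": [0,0,0,0,2,0,10,0,0,0,0,2,0,10,0,0,0,0,0,0,10]
}}

```text
t: 5.75
eef_pos: [568.0, -127.8, 113.4]
tcp_rot: [[0.988, 0.153, -0.0], [0.153, -0.988, 0.0], [-0.0, -0.001, -1.0]]
ft_force: [-0.1, -0.6, -0.5]
width: 0.167
finger_force: 20.0
```

```bash
python3 -c "
from h import *
s=monitor.get_state();p=s['eef_pos'][:2]
print(needle(p),s['ft_force'])"
```

```text
(1.169, 141, [4.5, -1.5], [568.0, -127.8, 113.4]) [-0.07828778 -0.60960213 -0.5484882 ]
```

Request:
{"fn": "step_arm", "kwargs": {
  "rows": [0,0,0,0,0,0,80,0,0,0,0,0,0,80,0,0,0,0,0,0,80,0,0,0,0,0,0,80,0,0,0,0,0,0,80,0,0,0,0,0,0,80,0,0,0,0,0,-20,80,0,0,0,0,0,-40,80,0,0,0,0,0,-40,80,0,0,0,0,0,-20,80]
}}

```text
t: 6.8
eef_pos: [569.7, -128.5, 237.2]
tcp_rot: [[0.988, 0.153, 0.005], [0.153, -0.988, -0.002], [0.005, 0.003, -1.0]]
ft_force: [-0.3, 0.5, 0.3]
width: 0.849
finger_force: 0.0
```

```bash
python3 -c "
from h import *
print(needle([568,-127.8]))"
```

```text
(1.169, 115, [4.5, -1.0], [569.7, -128.5, 237.2])
```

Request:
{"fn": "step_arm", "kwargs": {
  "rows": [0,0,0,9,-39,0,94,0,0,0,9,-39,0,94,0,0,0,9,-39,0,94,0,0,0,9,-39,0,94,0,0,0,9,-39,0,94,0,0,0,9,-39,0,94,0,0,0,0,0,0,94]
}}

```text
t: 7.55
eef_pos: [585.3, 116.2, 232.2]
tcp_rot: [[0.987, 0.158, -0.001], [0.158, -0.987, 0.002], [-0.001, -0.003, -1.0]]
ft_force: [0.4, 0.2, 0.1]
width: 1.0
finger_force: 0.0
```

```bash
python3 -c "
from h import *
print(needle([568,-127.8])); w=snap('wrist','w3.png'); print(monitor.get_state()['eef_pos'])"
```

```text
(1.134, 213, [5.0, 0.5], [585.3, 116.2, 232.2])
[585.30622496 111.99952275 232.40268779]
```

View pics/w3.png

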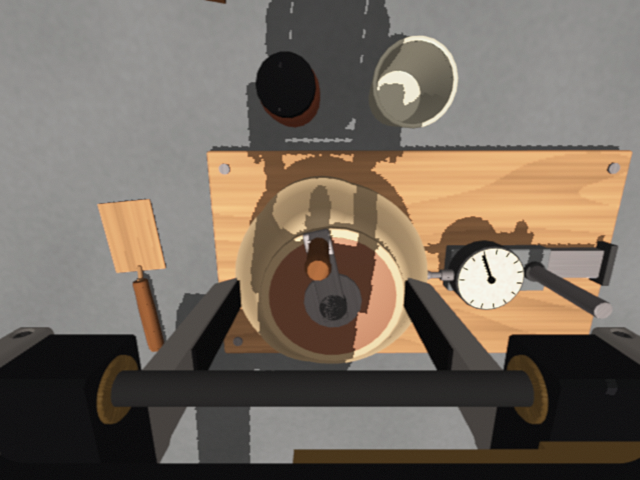

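The wrist view shows the handle top at (318,269), the disc centre near (333,300), the dial at (489,278) with the needle about 1.15 rad clockwise, and the board corners at (208,152) and (632,150).

```bash
python3 - <<'E'
from h import *
s=monitor.get_state(); w=eyes.read_camera('wrist')
P={n:wray(w,s,u,v,z) for n,u,v,z in [('hand',318,269,203),('disc',333,300,140),('TL',208,152,20),('TR',632,150,20),('bore',318,239,149)]}
for n in P: print(n,P[n].round(1))
d=P['hand']-P['disc']; print(np.hypot(*d[:2]),np.degrees(np.arctan2(d[1],d[0])))
print(s['eef_pos'],needle([568,-127.8]))
E
```

```text
hand [588.4 113.4 203. ]
disc [539.7  93.3 140. ]
TL [641.3 248.   20. ]
TR [ 717.1 -219.5   20. ]
bore [594.5 114.9 149. ]
52.735327510039276 22.396988421715292
[585.30622496 111.99952275 232.40268779] (1.134, 212, [5.0, 0.5], [585.4, 111.0, 232.6])
```

Request:
{"fn": "step_arm", "kwargs": {
  "rows": [0,0,0,3,-2,20,94,0,0,0,0,0,30,94,0,0,0,0,0,21,60,0,0,0,0,0,0,10,0,0,0,0,0,0,10,0,0,0,0,0,0,10,0,0,0,0,0,0,10,0,0,0,0,0,0,10,0,0,0,0,0,0,10,0,0,0,0,0,0,10,0,0,0,0,0,0,10,0,0,0,0,0,0,10],
  "squeeze": 15
}}

```text
t: 8.95
eef_pos: [588.4, 115.5, 162.5]
tcp_rot: [[0.988, 0.152, -0.0], [0.152, -0.988, 0.003], [0.0, -0.003, -1.0]]
ft_force: [0.1, 6.3, -0.4]
width: 0.187
finger_force: 2.8
```

Request:
{"fn": "step_arm", "kwargs": {
  "rows": [0,0,0,0,0,0,10,0,0,0,0,0,0,10,0,0,0,0,0,0,10,0,0,0,0,0,0,10,0,0,0,0,0,0,10]
}}

```text
t: 9.45
eef_pos: [588.8, 114.3, 162.5]
tcp_rot: [[0.988, 0.153, 0.001], [0.153, -0.988, 0.001], [0.001, -0.001, -1.0]]
ft_force: [1.3, 4.6, -0.1]
width: 0.18
finger_force: 15.0
```

```bash
python3 -c "
from h import *
print(needle([568,-127.8]))"
```

```text
(1.152, 231, [5.5, 1.5], [588.8, 114.3, 162.5])
```

Request:
{"fn": "step_arm", "kwargs": {
  "rows": [0,0,0,1.2,11.4,0,10,0,0,0,-1.2,11.4,0,10,0,0,0,0,0,0,10]
}}

```text
t: 9.8
eef_pos: [591.2, 88.1, 162.5]
tcp_rot: [[0.988, 0.152, -0.002], [0.152, -0.988, -0.005], [-0.003, 0.005, -1.0]]
ft_force: [-1.8, -3.7, 0.9]
width: 0.177
finger_force: 15.0
```

```bash
cat > n.py <<'E'
from h import *
n=needle([568,-127.8]); s=monitor.get_state(); d=s['eef_pos'][:2]-[537,94.3]
print(n, 'phi',np.degrees(np.arctan2(d[1],d[0])).round(1),'r',np.hypot(*d).round(1), s['ft_force'].round(1), round(s['t'],2))
E
python3 n.py
```

```text
(1.134, 228, [5.5, 1.0], [591.2, 88.1, 162.5]) phi -6.4 r 54.6 [-1.7 -3.7  1.3] 9.85
```

Request:
{"fn": "step_arm", "kwargs": {
  "rows": [0,0,0,-3.6,11,0,10,0,0,0,-5.7,9.9,0,10]
}}

```text
t: 10.05
eef_pos: [585.8, 71.2, 162.4]
tcp_rot: [[0.988, 0.153, -0.0], [0.153, -0.988, 0.004], [0.0, -0.004, -1.0]]
ft_force: [-0.9, 6.2, 1.5]
width: 0.176
finger_force: 15.0
```

```bash
python3 n.py
```

```text
(1.152, 224, [5.0, 0.5], [585.8, 71.2, 162.4]) phi -29.1 r 53.9 [-3.4 -0.1  3. ] 10.1
```

Request:
{"fn": "step_arm", "kwargs": {
  "rows": [0,0,0,-7.7,8.6,0,10,0,0,0,-9.3,6.7,0,10]
}}

```text
t: 10.3
eef_pos: [571.9, 53.8, 162.4]
tcp_rot: [[0.988, 0.153, 0.001], [0.153, -0.988, 0.005], [0.002, -0.004, -1.0]]
ft_force: [-1.4, 8.2, 1.7]
width: 0.179
finger_force: 15.0
```

```bash
python3 n.py
```

```text
(1.152, 222, [5.0, 0.5], [571.9, 53.8, 162.4]) phi -53.1 r 53.3 [-4.   2.8  4.7] 10.35
```

Request:
{"fn": "step_arm", "kwargs": {
  "rows": [0,0,0,-10.5,4.7,0,10]
}}

```text
t: 10.45
eef_pos: [563.8, 48.3, 162.5]
tcp_rot: [[0.988, 0.152, 0.004], [0.152, -0.988, 0.006], [0.005, -0.005, -1.0]]
ft_force: [3.6, 10.5, -1.8]
width: 0.183
finger_force: 15.0
```

```bash
python3 n.py
```

```text
(1.745, 227, [5.0, 0.5], [563.8, 48.3, 162.5]) phi -63.7 r 53.1 [-3.1  3.4  3.8] 10.5
```

Request:
{"fn": "step_arm", "kwargs": {
  "rows": [0,0,0,-11.3,2.4,0,10]
}}

```text
t: 10.6
eef_pos: [554.1, 44.1, 162.5]
tcp_rot: [[0.988, 0.152, 0.007], [0.152, -0.988, 0.006], [0.008, -0.005, -1.0]]
ft_force: [6.0, 8.5, -3.6]
width: 0.175
finger_force: 15.0
```

```bash
python3 n.py
```

```text
(2.793, 228, [5.0, 0.0], [554.1, 44.1, 162.5]) phi -75.4 r 53.0 [-2.6  4.4  3.2] 10.65
```

Request:
{"fn": "step_arm", "kwargs": {
  "rows": [0,0,0,-11.4,0,0,10]
}}

```text
t: 10.75
eef_pos: [543.8, 41.7, 162.5]
tcp_rot: [[0.988, 0.152, 0.009], [0.152, -0.988, 0.005], [0.009, -0.003, -1.0]]
ft_force: [7.6, 7.1, -4.5]
width: 0.177
finger_force: 15.0
```

```bash
python3 n.py
```

```text
(3.194, 229, [4.5, 0.0], [543.8, 41.7, 162.5]) phi -87.1 r 53.0 [-1.9  5.8  4. ] 10.8
```

Request:
{"fn": "step_arm", "kwargs": {
  "rows": [0,0,0,-11.3,-2.4,0,10]
}}

```text
t: 10.9
eef_pos: [532.7, 41.5, 162.5]
tcp_rot: [[0.988, 0.152, 0.009], [0.152, -0.988, 0.003], [0.01, -0.001, -1.0]]
ft_force: [7.6, 5.0, -5.1]
width: 0.18
finger_force: 15.0
```

```bash
python3 n.py
```

```text
(2.915, 229, [4.5, -0.5], [532.7, 41.5, 162.5]) phi -99.3 r 53.1 [-1.8  5.6  3.9] 10.95
```

Request:
{"fn": "step_arm", "kwargs": {
  "rows": [0,0,0,-10.5,-4.7,0,10]
}}

```text
t: 11.05
eef_pos: [521.6, 43.4, 162.5]
tcp_rot: [[0.988, 0.152, 0.009], [0.152, -0.988, 0.001], [0.009, 0.001, -1.0]]
ft_force: [7.2, 3.2, -4.3]
width: 0.177
finger_force: 15.0
```

```bash
python3 n.py
```

```text
(1.885, 229, [4.5, 0.0], [521.6, 43.4, 162.5]) phi -111.6 r 53.3 [-2.1  6.5  4.6] 11.1
```

Request:
{"fn": "step_arm", "kwargs": {
  "rows": [0,0,0,5.2,2.4,0,10,0,0,0,5.3,2.3,0,10,0,0,0,5.6,1.4,0,10,0,0,0,5.6,1,0,10,0,0,0,0,0,0,10,0,0,0,0,0,0,10]
}}

```text
t: 11.7
eef_pos: [539.4, 41.4, 162.4]
tcp_rot: [[0.988, 0.153, -0.0], [0.153, -0.988, 0.004], [0.0, -0.003, -1.0]]
ft_force: [-1.5, 5.9, 2.0]
width: 0.179
finger_force: 15.0
```

```bash
python3 n.py
```

```text
(3.176, 227, [4.5, 0.0], [539.4, 41.4, 162.4]) phi -87.4 r 53.0 [-1.2  6.8  1.1] 11.75
```

Request:
{"fn": "step_arm", "kwargs": {
  "rows": [0,0,0,0,-1.3,0,10,0,0,0,0,-1.3,0,10,0,0,0,0,0,0,10,0,0,0,0,0,0,10]
}}

```text
t: 12.15
eef_pos: [539.4, 41.5, 162.5]
tcp_rot: [[0.988, 0.153, 0.0], [0.153, -0.988, -0.001], [0.0, 0.001, -1.0]]
ft_force: [-1.1, -0.5, 0.2]
width: 0.177
finger_force: 15.0
```

```bash
python3 n.py
```

```text
(3.176, 226, [4.5, 0.0], [539.4, 41.5, 162.5]) phi -87.4 r 52.8 [-0.3 -1.4  0.7] 12.2
```

Request:
{"fn": "step_arm", "kwargs": {
  "rows": [0,0,0,0,0,0,70,0,0,0,0,0,0,70,0,0,0,0,0,0,70,0,0,0,0,0,0,70,0,0,0,0,0,0,70,0,0,0,0,0,0,70,0,0,0,0,0,0,70,0,0,0,0,0,-15,70,0,0,0,0,0,-30,70,0,0,0,0,0,-30,70,0,0,0,0,0,-20,70,0,0,0,0,0,0,70]
}}

```text
t: 13.4
eef_pos: [541.2, 42.0, 260.5]
tcp_rot: [[0.988, 0.153, 0.007], [0.153, -0.988, -0.0], [0.007, 0.001, -1.0]]
ft_force: [-0.3, 0.9, 0.0]
width: 0.748
finger_force: 0.0
```

```bash
python3 n.py; python3 -c "
from h import *
snap('wrist','w4.png')"
```

```text
(3.159, 207, [4.0, -0.5], [541.2, 42.0, 260.5]) phi -86.7 r 52.4 [ 0.3  0.4 -1.2] 13.45
```

View pics/w4.png

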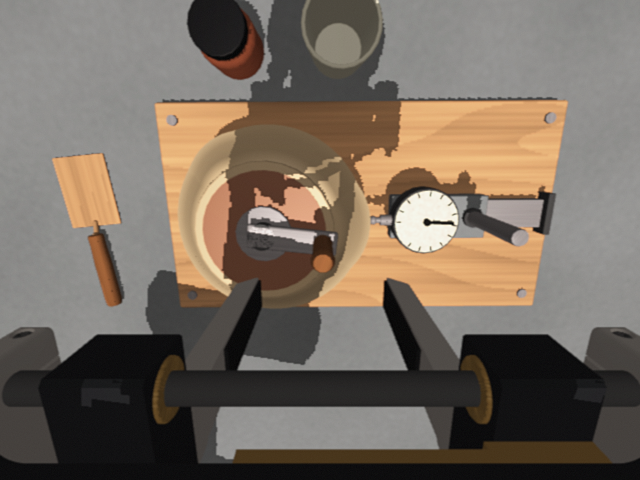

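The view shows the crank let go, the dial at (427,220) with its needle at about 3.16 rad, and the cup, jar and spatula where they were. The reading is about 5.8 mm above the plain rim, so this is the larger bulge.

```bash
python3 -c "
from h import *
print(arm.hand_in())"
```

```text
the job is handed in; nothing more can be done
None
```

The job is handed in: the plunger presses about 3.3 mm on the plain rim. The high spot, about 5.8 mm above it, is left against the plunger to within about 1°. The post and crank are both let go, at about 13.5 s. I did not turn the full circle, since a rise of that size matches only the 106 mm bulge.

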